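# Hang the jar carrier on the display stand's free hook

### The arm

A 6-joint arm with a two-finger parallel gripper is mounted at the origin on the work surface. World frame = base frame: x ahead of the robot, y to its left, z up, the work surface at z = 0. Lengths are in m, angles in rad, forces in N, time in s.
With the tool pointing down it reaches from about 0.275 to 0.75 m from the base axis. Payload 10.2 kg.
Tool frame: the origin (TCP) lies on the front face of the gripper's body, between the roots of the fingers; the fingertips stand 64 mm ahead of it and the grasp point (between the pads) lies 45 mm ahead of it; z points along the fingers, y is the direction in which the jaws open and shut (so a half turn about z gives the same grasp; the last joint's range is limited). The gripper opens to 88 mm and grips with 3 to 60 N. Pads are 18 mm wide; open, the fingers measure 123 mm over their backs; the gripper's body (75 mm by 187 mm) begins 45 mm behind the grasp point.
Start: joints at [1.043, 0.313, 1.498, -0, 1.331, -0.223], TCP at [0.158, 0.501, 0.303] pointing down, gripper open.
Joint ranges: [-2.94, 2.94], [-0.97, 2.17], [0.19, 2.56], [-1.23, 4.37], [0.02, 3.11], [-2.88, 2.88]. Speed limits (rad/s): [2.39, 2.39, 3.01, 3.14, 3.14, 3.14].

### API

Orientations are given as a 3x3 rotation matrix whose columns are the frame's x, y, z axes.
In Python, from workcell import read_state, cams, env, nets gives the robot as it stands. The module is installed in compiled form; this text tells all that it offers.
- The arm moves only by the tool play_rows, never from a script. Its argument "series" is a list of rows, each a list of 2 entries, a list of its own where there are three numbers: the shift along the world's x, y, z in mm, then the turn, a rotation vector about the world's x, y, z in degrees. A call has 1 to 5 rows; each row is the pose to reach, as a shift and turn from the pose commanded when the call began; what a row does not reach only later rows make up. A row lasts 1/12 s, in which the tool goes at most 41.7 mm and 7.16 degrees, less where a joint would pass 70% of its speed; a pose out of reach is approached as far as the arm can. A call with a gripper value outside its range is refused whole. "claw" is the closure in counts, from 0 (fully open) to 255 (shut), set as the call begins (left out, the last holds). The fingers move at their own pace and stop on an object; "force" is the grip in N (left out, the last holds). Time passes only in rows, so rows that repeat a pose let the fingers close. It gives the time, the measured TCP pose, the force and the opening at its end, in the units of the state.
- read_state(): the state, without advancing time (a new reading comes with each control period).
- cams.capture(name): name is "scene" or "side" or "wrist"; returns a dict with "image" (480x640x3 uint8, red, green, blue), "range_z" (480x640 float32, m along the optical axis (not along the pixel's ray), 0 where there is no reading), "intrinsics" (3x3 intrinsics, pixels), "k1" (the pictures are not rectified: a ray, as slopes to the right and down, at radius r is drawn at 1 + k1 r^2 times it, then the intrinsics apply), "R" (3x3) and "t" (3): a world point X has camera coordinates R X + t. Camera axes: x right, y down, z forward; pixel columns grow to the right and rows downward; lengths in m; the calibration is good to about 2 mm. A picture is of the moment at which its call begins.
- env.close_job(): hands the job in, once; it reports no verdict.
Trained networks look in the newest picture that a camera, given by its name, has taken for a name from the list of things; names that differ only in an ending like _2 or _b are one class to them, and where a whole thing is asked for, a point or a joint stands for the part that bears it (a point fixed in the world has none). Each returns a list of dicts, best first, with "score" (0 to 1); they miss things now and then, are a little off and sometimes report something else, mostly with a low value. They report only what shows in the picture. A call takes as long as a camera call. They do not tell look-alikes from the thing itself.
- nets.find_in(target, camera): "bbox" ([left, top, right, bottom] in pixels, round what is visible of it).
- nets.trace(target, camera): "mask" (480x640 bool, what is visible of it) and "bbox" ([left, top, right, bottom] in pixels, round what is visible of it).
- nets.pinpoint(target, camera): "pixel" ([row, column] in pixels: a listed point, or the origin of a listed thing).
The state is a dict: "t": time; "joints": joint angles; "joint_velocities": joint speeds; "joint_torque": joint torques, N m; "tool_pos": TCP position; "ee_rot": TCP orientation; "contact_force": force on the tool from outside, world axes, zero at the start; "wrist_torque": the same for the moment, N m; "grip_width": finger opening in m.
Only numpy, scipy, OpenCV 4.12 (cv2) and the standard library are available. Lean on these libraries where they do the work, as an engineer would, in place of code of your own. Each camera call takes 0.05 s, during which the arm holds its last target. There are 200 camera calls.

### The job

First turn the revolving display stand so that its one empty hook points to the front, over the wooden tongue of the stand's foot. Then hang the loose carrier with the round jar, the one standing on the counter, by its wire bail on that hook and let go, so that it hangs freely and at rest with the hook still at the front. Leave the similar carrier with the square tin standing where it is.

Things in the scene. Friction and masses are not known exactly. Their poses are not given: they have to be found in the camera images.
- jar_carrier: Round glass jar on a 66 x 72 mm wooden base under a 6 mm wire bail, 0.26 kg. Origin: centre of underside, z up. Bail in its y-z plane: legs at y +-34 mm to z 105, sloping to a peak at z 128 mm (wire centre); open window from z 64 up, through which a hook passes along x, either way. Grip block of wood on the peak: 24 (x) by 26 mm (y), z 128 to 172. The one to hang.
- tin_carrier: Square metal tin on a 66 x 72 mm wooden base under a 6 mm wire bail, 0.26 kg. Origin: centre of underside, z up. Bail in its y-z plane: legs at y +-34 mm to z 105, sloping to a peak at z 128 mm (wire centre); open window from z 64 up, through which a hook passes along x, either way. Grip block of wood on the peak: 24 (x) by 26 mm (y), z 128 to 172. Leave it.
- stand: Fixed wooden foot, 160 mm across, 16 thick. Origin: centre of underside, on the turning axis. Its 30 mm wide tongue, out to 125 mm, points along its -x: the front (roughly to the robot). On a post turns a hub (top ball to z 205 mm) with 4 hook rods at 90 degrees: 3 hold carriers fastened on (z 49 to 221, 77 to 143 mm from the axis, 36 mm either side of the rod), 1 is empty.
- free_hook (a point): Point on the empty rod's centre line, 110 mm from the axis, z 170 mm; turns with the hub. Its -x points outward. Rod level, 8 mm thick, to 143 mm from the axis; then the tip turns up, ending at 150 mm, 22 mm above the centre line. Starts 40 to 90 degrees anticlockwise (from above) of the front. The hub turns both ways without stops, needs about 2-3 N at 90 mm, stays where left.
Things that resemble listed ones, but are neither listed nor needed, are in the scene too. Leave any pink look-alike of the tin_carrier alone.

How it is judged:
On the way:
1. the empty hook has been turned to the front (within about 15 degrees) and stays there, while the jar carrier still stands on the counter (x of free_hook in the frame of stand below -0.1 m and y of free_hook in the frame of stand between -0.03 and 0.03 m and height (world z) of jar_carrier below 0.02 m and linear speed of jar_carrier below 0.05 m/s), for 0.3 s.
At the end, for the whole second after the job is handed in: The jar carrier hangs by its bail from the empty hook's rod, anywhere between the hub and the upturned tip, upright within 17 degrees, released and at rest (under 50 mm/s); the hook is within about 15 degrees of the stand's front; the tin carrier stands within 30 mm of where it was (x of free_hook in the frame of stand below -0.1 m and y of free_hook in the frame of stand between -0.03 and 0.03 m and x of jar_carrier in the frame of free_hook between -0.04 and 0.075 m and y of jar_carrier in the frame of free_hook between -0.035 and 0.035 m and z of jar_carrier in the frame of free_hook between -0.132 and -0.105 m and angle between jar_carrier's own z axis and vertical below 0.3 rad and contact force between jar_carrier and stand above 0.8 N and linear speed of jar_carrier below 0.05 m/s and distance of tin_carrier from where it was at the start of the episode below 0.03 m and angle between tin_carrier's own z axis and vertical below 0.2 rad); the robot touches nothing.
It fails at once if the tin carrier is moved more than 30 mm or tipped (not (distance of tin_carrier from where it was at the start of the episode below 0.03 m and angle between tin_carrier's own z axis and vertical below 0.2 rad)).
It also fails if it takes over 61 s, if anything falls off the work surface, if the arm or the gripper's body presses on something with over 40 N, if the wrist force passes 120 N, or if a joint passes its speed limit or range.

## Working session

There is one attempt and no reset: what is moved stays moved. The work goes in short steps, Python scripts to look and compute and a tool call to move; the robot and the scene stay as the last step left them, time stands still between calls to the robot, and variables do not carry over. Pictures are saved under pics/ and viewed, about 8 in all and at most 12, crops included, and the job is handed in when it is done.

Besides the shell and the picture viewer there is one more tool, called after ">>>" as a command line: name --argument value ..., lists and objects as JSON in quotes. play_rows: Moves the arm, as the interface text tells. Its arguments: {"type":"object","properties":{"series":{"type":"array","items":{"type":"array"}},"claw":{"type":"number"},"force":{"type":"number"}},"required":["series"]}

```bash
mkdir -p pics; cat > h.py <<'E'
import numpy as np, cv2
from workcell import read_state, cams, env, nets
def cap(n):
    return cams.capture(n)
def pts(c, mask=None):
    """world points of all pixels (480,640,3)"""
    K=c["intrinsics"]; v,u=np.mgrid[0:480,0:640]
    xd=(u-K[0,2])/K[0,0]; yd=(v-K[1,2])/K[1,1]
    x,y=xd.copy(),yd.copy()
    for _ in range(8):
        s=1+c["k1"]*(x*x+y*y); x,y=xd/s,yd/s
    z=c["range_z"]
    P=np.stack([x*z,y*z,z],-1)
    W=(P-c["t"])@c["R"]; W[z==0]=np.nan
    return W
def save(c,name,crop=None,scale=1):
    im=c["image"][:,:,::-1]
    if crop: im=im[crop[1]:crop[3],crop[0]:crop[2]]
    cv2.imwrite("pics/"+name,cv2.resize(im,None,fx=scale,fy=scale))
E
python3 - <<'E'
from h import *
ims=[]
for n in ["scene","side"]:
    c=cap(n); W=pts(c); save(c,n+"0.png"); np.savez(n+"0.npz",**c)
    ims.append(c["image"])
    print(n,-c["R"].T@c["t"],c["R"][2])
    for t in ["jar_carrier","tin_carrier","stand","free_hook"]:
        for d in nets.trace(t,n)[:5]:
            m=d["mask"]; print(t,round(d["score"],2),np.round(d["bbox"]),np.round(np.nanmedian(W[m],0),3),np.round(np.nanmax(W[m][:,2]),3))
        for d in nets.pinpoint(t,n)[:5]:
            r,cc=np.round(d["pixel"]).astype(int); print("  pin",t,round(d["score"],2),r,cc,np.round(W[r,cc],3) if 0<=r<480 and 0<=cc<640 else '')
E
```

```text
scene [ 1.31746429 -0.340536    1.06832392] [-0.66061323  0.20980592 -0.72081317]
jar_carrier 0.76 [427. 186. 460. 249.] [0.468 0.307 0.061] 0.187
jar_carrier 0.3 [320. 206. 435. 336.] [0.604 0.057 0.113] 0.225
  pin jar_carrier 0.81 236 439 [0.474 0.295 0.017]
tin_carrier 0.75 [214. 254. 250. 317.] [ 0.521 -0.294  0.062] 0.176
tin_carrier 0.62 [199. 215. 230. 276.] [ 0.389 -0.309  0.064] 0.176
tin_carrier 0.59 [132. 214. 170. 272.] [ 0.319 -0.468  0.061] 0.178
tin_carrier 0.58 [180. 188. 207. 246.] [ 0.277 -0.346  0.063] 0.177
tin_carrier 0.55 [250. 200. 284. 263.] [ 0.378 -0.173  0.061] 0.177
  pin tin_carrier 0.96 262 221 [ 0.518 -0.302  0.168]
  pin tin_carrier 0.91 248 264 [ 0.394 -0.18   0.044]
  pin tin_carrier 0.91 261 152 [ 0.346 -0.467  0.04 ]
  pin tin_carrier 0.79 236 195 [ 0.296 -0.346  0.045]
  pin tin_carrier 0.6 301 229 [ 0.543 -0.302  0.054]
stand 0.93 [320. 203. 432. 338.] [0.609 0.045 0.091] 0.225
  pin stand 0.97 298 372 [0.614 0.039 0.017]
  pin stand 0.37 232 441 [0.478 0.296 0.037]
free_hook 0.59 [323. 209. 431. 336.] [0.605 0.058 0.113] 0.225
  pin free_hook 0
[... 305 characters left out ...]
arrier 0.85 [353. 314. 393. 380.] [ 0.372 -0.314  0.062] 0.175
tin_carrier 0.85 [316. 275. 351. 344.] [ 0.361 -0.183  0.062] 0.176
tin_carrier 0.8 [390. 280. 428. 345.] [ 0.499 -0.299  0.062] 0.177
tin_carrier 0.63 [379. 390. 415. 456.] [ 0.299 -0.477  0.062] 0.177
  pin tin_carrier 0.95 362 370 [ 0.357 -0.324  0.047]
  pin tin_carrier 0.89 329 408 [ 0.486 -0.307  0.039]
  pin tin_carrier 0.81 324 334 [ 0.355 -0.198  0.047]
  pin tin_carrier 0.59 434 400 [ 0.294 -0.49   0.065]
stand 0.82 [309. 148. 404. 257.] [0.599 0.039 0.094] 0.224
  pin stand 0.97 233 354 [0.593 0.023 0.014]
free_hook 0.81 [306. 145. 405. 256.] [0.59  0.048 0.112] 0.224
  pin free_hook 0.63 202 390 [ 0.63  -0.064  0.173]
```

View pics/scene0.png

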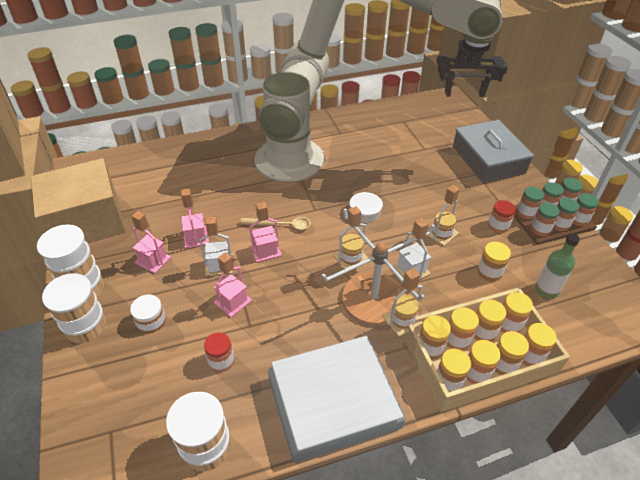

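```bash
python3 - <<'E'
import cv2
a=cv2.imread("pics/side0.png")
l=cv2.resize(a[130:270,230:430],None,fx=4,fy=4,interpolation=cv2.INTER_CUBIC)
cv2.imwrite("pics/side0c.png",l)
E
```

```text
(no output)
```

View pics/side0c.png

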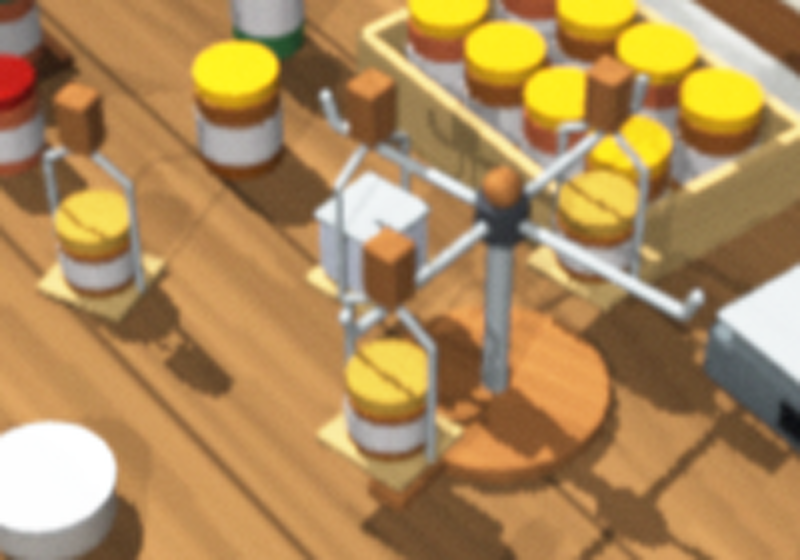

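```bash
python3 - <<'E'
from h import *
for n in ["scene","side"]:
    c=dict(np.load(n+"0.npz")); W=pts(c).reshape(-1,3); I=c["image"].reshape(-1,3).astype(int)
    near=np.hypot(W[:,0]-.605,W[:,1]-.035)<.2
    f=near&(W[:,2]>.011)&(W[:,2]<.022); 
    F=W[f]; d=np.hypot(F[:,0]-.605,F[:,1]-.035)
    # circle fit on rim: angular outermost
    best=None
    from scipy.optimize import least_squares
    ring=[]
    for a in np.arange(-180,180,6):
        an=np.degrees(np.arctan2(F[:,1]-.035,F[:,0]-.605)); k=(abs((an-a+180)%360-180)<3)
        if k.sum()>3: ring.append(F[k][np.argmax(d[k]*(d[k]<.14))]); 
    ring=np.array(ring)
    r=least_squares(lambda p:np.hypot(ring[:,0]-p[0],ring[:,1]-p[1])-.08,[.605,.035],loss="soft_l1",f_scale=.003)
    c0=r.x; print(n,"foot",c0.round(4),"med abs",np.median(abs(r.fun)).round(4))
    rd=np.hypot(*(F[:,:2]-c0).T); k=(rd>.09)&(rd<.13)&near[f]
    t=F[k].mean(0) if k.any() else None; print("tongue?",k.sum(),t, np.degrees(np.arctan2(F[k][:,1]-c0[1],F[k][:,0]-c0[0])).round(0)[:60])
    b=near&(W[:,2]>.192)&(W[:,2]<.21)&(np.hypot(W[:,0]-c0[0],W[:,1]-c0[1])<.03); print("ball",W[b].mean(0).round(4),W[b][:,2].max())
    rad=np.hypot(W[:,0]-c0[0],W[:,1]-c0[1])
    h=(W[:,2]>.162)&(W[:,2]<.182)&(rad>.03)&(rad<.145)&(W[:,1]<c0[1]-.01)
    an=np.degrees(np.arctan2(W[h][:,1]-c0[1],W[h][:,0]-c0[0]))
    print("rod n",h.sum(),np.histogram(an,bins=np.arange(-180,1,10))[0])
    k=abs(an-np.median(an))<8; print("rod ang",np.median(an[k]))
    g=(W[:,2]>.125)&(W[:,2]<.18)&(np.hypot(W[:,0]-.46,W[:,1]-.305)<.06)&(I[:,0]>I[:,2]+25)
    G=W[g&(W[:,2]>.165)]; print("block top",G.mean(0).round(4),len(G),"all",W[g].mean(0).round(4))
    b=(abs(W[:,2]-.006)<.01)&(np.hypot(W[:,0]-.46,W[:,1]-.3)<.07)&(W[:,2]>.005)
    print("base",b.sum(),W[b].min(0).round(3),W[b].max(0).round(3),cv2.minAreaRect(W[b][:,:2].astype(np.float32)*1000))
E
```

```text
scene foot [0.6065 0.0431] med abs 0.0023
tongue? 32 [0.51414685 0.01531271 0.01487808] [-158. -160. -158. -170. -173. -175. -167. -169. -170. -170. -172. -161.
 -163. -164. -167. -167. -170. -158. -160. -161. -161. -164. -166. -157.
 -157. -158. -160. -160. -162. -157. -156. -156.]
ball [0.6123 0.0427 0.1996] 0.20661148616279543
rod n 286 [  8  91  13   0   0   0   0   0   0   1 166   7   0   0   0   0   0   0]
rod ang -75.55898692953082
block top [0.4578 0.3137 0.1708] 76 all [0.4604 0.3111 0.1561]
base 158 [0.444 0.247 0.005] [0.522 0.361 0.016] ((479.8946533203125, 305.7064514160156), (86.44403839111328, 91.48226165771484), 63.19831085205078)
side foot [0.6086 0.0432] med abs 0.0023
tongue? 44 [0.49750267 0.00831975 0.01452187] [-158. -157. -172. -158. -157. -171. -171. -171. -160. -158. -157. -170.
 -169. -168. -167. -167. -160. -160. -157. -157. -168. -167. -166. -165.
 -160. -160. -158. -158. -167. -165. -163. -163. -162. -161. -160. -162.
 -161. -158. -159. -157. -161. -161. -159. -158.]
ball [0.6047 0.0412 0.1989] 0.20848844618293105
rod n 235 [ 10  81   9   0   0   0   0   0   0  29 106   0   0   0   0   0   0   0]
rod ang -78.72285495245593
block top [0.4538 0.312  0.17  ] 67 all [0.452  0.3091 0.1552]
base 139 [0.406 0.237 0.005] [0.497 0.343 0.016] ((451.17852783203125, 290.2348937988281), (79.43387603759766, 105.51176452636719), 63.30466079711914)
```

```bash
python3 - <<'E'
from h import *
s=read_state(); print(s["t"],s["ee_rot"].round(3) if hasattr(s["ee_rot"],'round') else s["ee_rot"],s["grip_width"])
W=np.concatenate([pts(dict(np.load(n+"0.npz"))).reshape(-1,3) for n in ["scene","side"]])
r=np.hypot(W[:,0]-.6075,W[:,1]-.043); an=np.degrees(np.arctan2(W[:,1]-.043,W[:,0]-.6075))
for a in range(-180,180,15):
    k=(an>=a)&(an<a+15)&(W[:,2]>.04); rr=r[k]; 
    k2=k&(r>.15)&(r<.24); print(a, k2.sum(), W[k2][:,2].max().round(3) if k2.any() else '', r[k2].min().round(3) if k2.any() else '')
E
```

```text
0.9 [[-0.954  0.3    0.   ]
 [ 0.3    0.954 -0.   ]
 [-0.     0.    -1.   ]] 0.0884096513577079
-180 6 0.189 0.151
-165 0  
-150 0  
-135 0  
-120 0  
-105 0  
-90 5 0.19 0.15
-75 0  
-60 526 0.075 0.184
-45 1205 0.074 0.152
-30 680 0.074 0.151
-15 0  
0 863 0.194 0.15
15 831 0.106 0.156
30 1006 0.104 0.15
45 404 0.103 0.172
60 0  
75 1 0.052 0.151
90 14 0.193 0.15
105 0  
120 0  
135 0  
150 0  
165 0
```

>>> play_rows --series '[[[40,-10,10],[0,0,-7]],[[80,-35,20],[0,0,-14]],[[115,-60,25],[0,0,-21]],[[145,-85,25],[0,0,-28]],[[175,-110,25],[0,0,-30]]]' --claw 150

```text
t: 1.32
tool_pos: [0.3312, 0.3918, 0.3282]
ee_rot: [[-0.672, 0.741, 0.001], [0.741, 0.672, 0.001], [-0.0, 0.001, -1.0]]
contact_force: [0.9, -0.2, 0.4]
grip_width: 0.0568
```

```bash
python3 - <<'E'
from h import *
s=read_state(); print(s["t"],s["tool_pos"],s["grip_width"],s["ee_rot"])
c=cap("wrist"); np.savez("w1.npz",**c); save(c,"w1.png"); print(-c["R"].T@c["t"],c["R"])
for d in nets.trace("jar_carrier","wrist")+nets.pinpoint("jar_carrier","wrist"): print(d["score"],d.get("bbox"),d.get("pixel"))
E
```

```text
1.3167 [0.33119378 0.39180598 0.32819026] 0.05682252115924453 [[-6.71621877e-01  7.40893631e-01  8.25196006e-04]
 [ 7.40894088e-01  6.71621560e-01  6.56377477e-04]
 [-6.79135363e-05  1.05222032e-03 -9.99999444e-01]]
[0.28298367 0.44498553 0.41045924] [[ 7.40827657e-01  6.71694903e-01  5.83202296e-04]
 [ 6.44506758e-01 -7.11085223e-01  2.81013957e-01]
 [ 1.89170349e-01 -2.07807034e-01 -9.59703504e-01]]
0.85 [312.5, 286.7, 392.8, 448.7] None
0.57 None [323.2, 350.9]
```

View pics/w1.png

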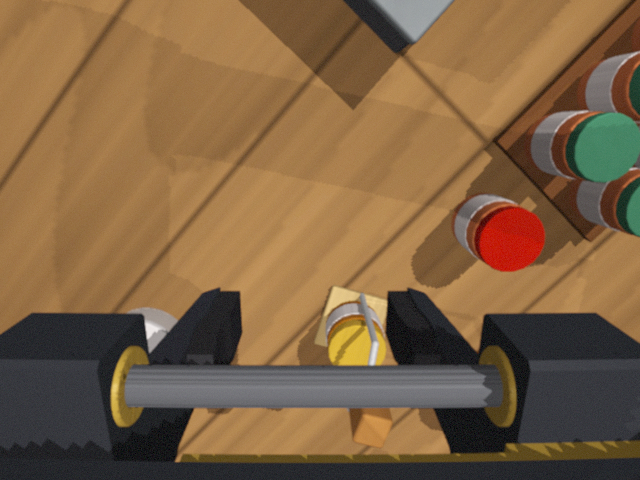

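>>> play_rows --series '[[[22,-35,0],[0,0,-6]],[[44,-70,0],[0,0,-12]],[[66,-105,0],[0,0,-18]],[[88,-140,0],[0,0,-24]],[[110,-170,0],[0,0,-30]]]'

```text
t: 1.88
tool_pos: [0.4399, 0.2221, 0.3279]
ee_rot: [[-0.214, 0.977, 0.0], [0.977, 0.214, 0.0], [0.0, 0.0, -1.0]]
contact_force: [-0.1, 0.9, -0.4]
grip_width: 0.0364
```

>>> play_rows --series '[[[22,-35,0],[0,0,0]],[[44,-70,0],[0,0,0]],[[66,-105,0],[0,0,0]],[[88,-140,0],[0,0,0]],[[110,-170,0],[0,0,0]]]'

```text
t: 2.3
tool_pos: [0.5504, 0.0521, 0.3278]
ee_rot: [[-0.218, 0.976, 0.0], [0.976, 0.218, 0.0], [0.0, 0.0, -1.0]]
contact_force: [0.8, 0.8, 0.8]
grip_width: 0.0361
```

>>> play_rows --series '[[[22,-35,0],[0,0,0]],[[44,-70,0],[0,0,0]],[[66,-100,0],[0,0,0]],[[81,-124,0],[0,0,0]],[[81,-124,0],[0,0,0]]]'

```text
t: 2.72
tool_pos: [0.6325, -0.0739, 0.3262]
ee_rot: [[-0.215, 0.977, -0.001], [0.977, 0.215, -0.0], [-0.0, -0.001, -1.0]]
contact_force: [-0.2, 0.9, -0.1]
grip_width: 0.0365
```

```bash
python3 - <<'E'
from h import *
s=read_state(); R=s["ee_rot"]; print(s["t"],s["tool_pos"],s["grip_width"],np.degrees(np.arctan2(R[1][1],R[0][1])))
c=cap("wrist"); np.savez("w2.npz",**c); save(c,"w2.png"); W=pts(c); print(np.isfinite(W[...,2]).mean())
for t in ["stand","free_hook"]:
  for d in nets.pinpoint(t,"wrist"):
    r,q=np.round(d["pixel"]).astype(int); print(t,d["score"],r,q,W[min(max(r,0),479),min(max(q,0),639)])
E
```

```text
2.7167 [ 0.63248414 -0.07386937  0.32617147] 0.03647980623223642 12.409830504274533
0.99591796875
stand 0.58 66 314 [0.61145453 0.02390646 0.17243933]
free_hook 0.63 224 320 [ 0.6337034  -0.06049359  0.17382243]
```

View pics/w2.png

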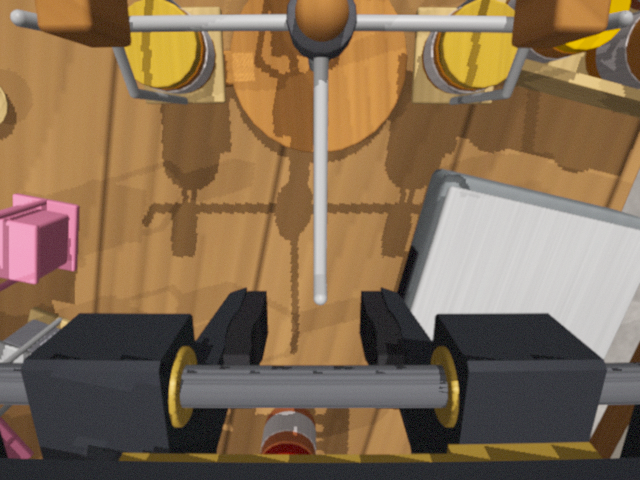

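```bash
python3 - <<'E'
from h import *
c=dict(np.load("w2.npz")); W=pts(c)
k=np.zeros((480,640),bool); k[60:290,290:350]=1; k&=(W[...,2]>.160)&(W[...,2]<.182)
P=W[k]; vx,vy,x0,y0=cv2.fitLine(P[:,:2].astype(np.float32),cv2.DIST_HUBER,0,.001,.001).ravel()
print("rod",np.degrees(np.arctan2(vy,vx)),"ztop",np.percentile(P[:,2],[50,90]))
k=np.zeros((480,640),bool); k[290:305,305:335]=1; k&=(W[...,2]>.16); print("tip",W[k].mean(0),W[k][:,2].max())
b=np.zeros((480,640),bool); b[0:60,280:360]=1; b&=(W[...,2]>.19); B=W[b]; print("ball",B.mean(0))
from scipy.optimize import least_squares
# foot rim
I=c["image"].astype(int)
f=np.zeros((480,640),bool); f[0:165,215:420]=1; f&=(W[...,2]>.011)&(W[...,2]<.023); cnt,_=cv2.findContours(f.astype(np.uint8),0,1)
C=max(cnt,key=len)[:,0]; Q=np.array([W[v,u] for u,v in C if v>100])[:, :2]
r=least_squares(lambda p:np.hypot(Q[:,0]-p[0],Q[:,1]-p[1])-.08,[.607,.043],loss="soft_l1",f_scale=.002); print("foot",r.x,np.median(abs(r.fun)))
c0=r.x; F=W[f]; rd=np.hypot(*(F[:,:2]-c0).T); a=np.degrees(np.arctan2(F[:,1]-c0[1],F[:,0]-c0[0]))
k=(rd>.084); print(k.sum(),np.sort(a[k]).round(0)[::10])
k=(rd>.084)&(abs(((a+163)+180)%360-180)<30); T=F[k]; 
if len(T):
  print("tongue lateral vs angle:")
  print(T.min(0),T.max(0))
# side cam tongue edges, using scene/side data about c0
for n in ["scene","side"]:
    d=dict(np.load(n+"0.npz")); V=pts(d).reshape(-1,3); V=V[(V[:,2]>.010)&(V[:,2]<.021)]
    rd=np.hypot(V[:,0]-c0[0],V[:,1]-c0[1]); an=np.degrees(np.arctan2(V[:,1]-c0[1],V[:,0]-c0[0]))%360
    for lo,hi in [(.09,.1),(.1,.11),(.11,.12),(.12,.13)]:
        k=(rd>lo)&(rd<hi)&(an>150)&(an<240); print(n,lo,k.sum(),np.percentile(an[k],[3,97]).round(1) if k.any() else '')
E
```

```text
rod -77.607475 ztop [0.17369682 0.17495352]
tip [ 0.6420842  -0.09873855  0.19018359] 0.1932109810728576
ball [0.61106613 0.04155228 0.20080709]
foot [0.59856002 0.05321716] 0.005000372381036303
1302 [-94. -89. -87. -84. -82. -81. -79. -78. -76. -75. -65. -64. -63. -62.
 -61. -60. -60. -59. -58. -57. -57. -56. -55. -54. -54. -53. -52. -51.
 -51. -50. -49. -49. -48. -47. -47. -46. -45. -45. -44. -44. -43. -42.
 -42. -41. -40. -40. -39. -38. -38. -37. -37. -36. -36. -35. -34. -34.
 -33. -33. -32. -32. -31. -31. -30. -29. -29. -28. -28. -27. -27. -26.
 -26. -25. -24. -24. -23. -23. -22. -21. -21. -20. -20. -19. -18. -18.
 -17. -16. -16. -15. -14. -14. -13. -13. -12. -11. -11. -10.  -9.  -8.
  -8.  -7.  -6.  -6.  -5.  -4.  -3.  -3.  -2.  -1.  -0.   0.   1.   2.
   3.   4.   4.   5.   6.   7.   8.   9.  10.  11.  12.  13.  14.  16.
  17.  19.  20.  22.  24.]
scene 0.09 16 [193.2 210.6]
scene 0.1 0 
scene 0.11 5 [205.8 208.2]
scene 0.12 0 
side 0.09 4 [210.3 211.7]
side 0.1 11 [207.  210.6]
side 0.11 29 [194.6 208.3]
side 0.12 1 [204.6 204.6]
```

```bash
python3 - <<'E'
import numpy as np
p=lambda a:118*np.array([np.cos(np.radians(a)),np.sin(np.radians(a))])
a=-77.6
for st in [[6,12,18,24,30],[6,12,18,24,30],[6,12,18,24,27.5]]:
    print([np.round(p(a-s)-p(a)).tolist()+[-s] for s in st]); a-=st[-1]
E
```

```text
[[-12.0, -2.0, -6], [-25.0, -3.0, -12], [-37.0, -2.0, -18], [-49.0, -0.0, -24], [-61.0, 3.0, -30]]
[[-12.0, 4.0, -6], [-23.0, 10.0, -12], [-33.0, 17.0, -18], [-43.0, 24.0, -24], [-51.0, 33.0, -30]]
[[-8.0, 10.0, -6], [-15.0, 20.0, -12], [-20.0, 31.0, -18], [-25.0, 42.0, -24], [-27.0, 49.0, -27.5]]
```

>>> play_rows --series '[[[2,2,-35],[0,0,0]],[[2,2,-70],[0,0,0]],[[2,2,-104],[0,0,0]],[[2,2,-104],[0,0,0]]]'

```text
t: 3.2
tool_pos: [0.6305, -0.0663, 0.2177]
ee_rot: [[-0.219, 0.976, -0.011], [0.976, 0.219, 0.003], [0.006, -0.01, -1.0]]
contact_force: [0.5, 0.1, -0.6]
grip_width: 0.0363
```

>>> play_rows --series '[[[0,0,0],[0,0,0]],[[0,0,0],[0,0,0]],[[0,0,0],[0,0,0]]]' --claw 215 --force 5

```text
t: 3.45
tool_pos: [0.6335, -0.0685, 0.2267]
ee_rot: [[-0.218, 0.976, 0.004], [0.976, 0.218, -0.001], [-0.002, 0.004, -1.0]]
contact_force: [0.3, -0.2, 0.7]
grip_width: 0.0182
```

>>> play_rows --series '[[[-12,-2,-2],[0,0,-6]],[[-25,-3,-3],[0,0,-12]],[[-37,-2,-3],[0,0,-18]],[[-49,0,-3],[0,0,-24]],[[-61,3,-3],[0,0,-30]]]'

```text
t: 3.87
tool_pos: [0.5721, -0.066, 0.2229]
ee_rot: [[0.305, 0.952, 0.004], [0.952, -0.305, -0.001], [0.0, 0.005, -1.0]]
contact_force: [2.7, 1.3, -0.5]
grip_width: 0.0138
```

>>> play_rows --series '[[[-12,4,0],[0,0,-6]],[[-23,10,0],[0,0,-12]],[[-33,17,0],[0,0,-18]],[[-43,24,0],[0,0,-24]],[[-51,33,0],[0,0,-30]]]'

```text
t: 4.28
tool_pos: [0.521, -0.0331, 0.2229]
ee_rot: [[0.741, 0.672, 0.004], [0.672, -0.741, -0.002], [0.002, 0.004, -1.0]]
contact_force: [0.3, -1.9, 0.4]
grip_width: 0.0138
```

>>> play_rows --series '[[[-8,10,0],[0,0,-6]],[[-15,20,0],[0,0,-12]],[[-20,31,0],[0,0,-18]],[[-25,42,0],[0,0,-24]],[[-27,49,0],[0,0,-27.5]]]'

```text
t: 4.7
tool_pos: [0.494, 0.0167, 0.2228]
ee_rot: [[0.967, 0.255, 0.004], [0.255, -0.967, -0.001], [0.003, 0.002, -1.0]]
contact_force: [0.3, -0.4, 0.4]
grip_width: 0.0141
```

>>> play_rows --series '[[[0,0,0],[0,0,0]],[[0,0,0],[0,0,0]]]'

```text
t: 4.87
tool_pos: [0.4943, 0.0161, 0.2221]
ee_rot: [[0.965, 0.262, 0.003], [0.262, -0.965, -0.001], [0.002, 0.001, -1.0]]
contact_force: [-0.1, -0.1, 0.3]
grip_width: 0.0137
```

```bash
python3 - <<'E'
from h import *
s=read_state(); R=s["ee_rot"]; print(s["t"],s["tool_pos"],s["grip_width"],np.degrees(np.arctan2(R[1][1],R[0][1])),s["contact_force"])
c=cap("wrist"); np.savez("w3.npz",**c); save(c,"w3.png")
c=cap("scene"); np.savez("scene3.npz",**c)
c=cap("side"); np.savez("side3.npz",**c)
E
```

```text
4.8667 [0.4943027  0.01613267 0.22210981] 0.013738432588019855 -74.80306441674205 [-0.06288795 -0.05478424  0.27069306]
```

View pics/w3.png

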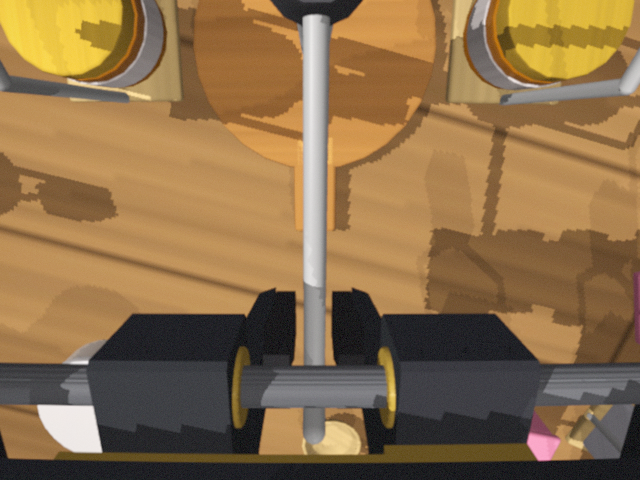

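```bash
python3 - <<'E'
from h import *
c=dict(np.load("w3.npz")); W=pts(c)
def ln(k): 
    P=W[k]; f=cv2.fitLine(P[:,:2].astype(np.float32),cv2.DIST_HUBER,0,.001,.001).ravel(); return f,P
k=np.zeros((480,640),bool); k[30:280,295:335]=1; k&=(W[...,2]>.160)&(W[...,2]<.182); f,P=ln(k); print("rod",np.degrees(np.arctan2(f[1],f[0])),f,np.median(P[:,2]))
t=np.zeros((480,640),bool); t[170:235,285:345]=1; t&=(W[...,2]>.010)&(W[...,2]<.022)
T=W[t]; print("tongue px",t.sum(), cv2.minAreaRect(T[:,:2].astype(np.float32)*1000), T[:,2].mean())
n=np.array([-f[1],f[0]]); d=(T[:,:2]-f[2:])@n; print("tongue lateral to rod mm",np.percentile(d*1000,[2,98]))
E
```

```text
rod 14.957857 [0.96611595 0.25810853 0.5548109  0.03144457] 0.17359023996091544
tongue px 1031 ((511.7830810546875, 18.954532623291016), (44.179073333740234, 29.946306228637695), 14.989294052124023) 0.01585084429573762
tongue lateral to rod mm [-15.62772032  13.84359613]
```

>>> play_rows --series '[[[0,0,0],[0,0,0]],[[0,0,0],[0,0,0]],[[0,0,35],[0,0,0]],[[0,0,70],[0,0,0]],[[0,0,105],[0,0,0]]]' --claw 150

```text
t: 5.43
tool_pos: [0.4936, 0.016, 0.327]
ee_rot: [[0.966, 0.26, -0.001], [0.26, -0.966, 0.0], [-0.001, -0.001, -1.0]]
contact_force: [0.8, 0.3, -0.2]
grip_width: 0.0361
```

```bash
python3 - <<'E'
from h import *
for n in ["scene0","side0","w1"]:
    c=dict(np.load(n+".npz")); W=pts(c).reshape(-1,3)
    q=W[(W[:,2]>.072)&(W[:,2]<.124)&(np.hypot(W[:,0]-.456,W[:,1]-.31)<.055)]
    b=W[(W[:,2]>.168)&(W[:,2]<.178)&(np.hypot(W[:,0]-.456,W[:,1]-.31)<.03)]
    f=cv2.fitLine(q[:,:2].astype(np.float32),cv2.DIST_HUBER,0,.001,.001).ravel() if len(q)>3 else None
    print(n,len(q),f, np.degrees(np.arctan2(f[1],f[0])), q.mean(0),"spread",np.ptp((q[:,:2])@f[:2]), "block",len(b),b.mean(0) if len(b) else '', cv2.minAreaRect(b[:,:2].astype(np.float32)*1000) if len(b) else '')
E
```

```text
scene0 71 [ 0.43221632 -0.90176994  0.46015486  0.3070511 ] -64.3917 [0.46015485 0.3070511  0.09978978] spread 0.08107607525454433 block 67 [0.45721256 0.3142339  0.17135661] ((456.3034973144531, 315.4126892089844), (23.545251846313477, 31.999238967895508), 32.0588493347168)
side0 72 [ 0.42647016 -0.9045016   0.45499408  0.31122586] -64.75624 [0.45499409 0.31122587 0.10123874] spread 0.07626393722099378 block 52 [0.45373875 0.31278959 0.17106118] ((454.39544677734375, 314.6531066894531), (27.1361026763916, 25.289499282836914), 26.284391403198242)
w1 313 [ 0.41966987 -0.9076768   0.4462486   0.33649042] -65.18625 [0.44332654 0.34287106 0.10250558] spread 0.07208854430119392 block 1047 [0.45505922 0.31714962 0.17191496] ((456.4039611816406, 315.8626708984375), (24.05863380432129, 26.69158363342285), 24.643268585205078)
```

>>> play_rows --series '[[[-5,41,0],[0,0,3]],[[-10,82,0],[0,0,6]],[[-15,123,0],[0,0,10]],[[-20,164,0],[0,0,10]],[[-25,205,0],[0,0,10]]]' --claw 80

```text
t: 5.85
tool_pos: [0.4683, 0.2228, 0.3259]
ee_rot: [[0.906, 0.423, 0.0], [0.423, -0.906, 0.0], [0.0, 0.0, -1.0]]
contact_force: [0.6, 0.3, 0.2]
grip_width: 0.0601
```

>>> play_rows --series '[[[-6,40,0],[0,0,0]],[[-12,80,-5],[0,0,0]],[[-13,95,-10],[0,0,0]],[[-13,95,-20],[0,0,0]],[[-13,95,-20],[0,0,0]]]'

```text
t: 6.27
tool_pos: [0.4554, 0.316, 0.3035]
ee_rot: [[0.905, 0.425, -0.003], [0.425, -0.905, -0.002], [-0.004, 0.0, -1.0]]
contact_force: [-0.3, -0.2, -0.5]
grip_width: 0.0606
```

```bash
python3 - <<'E'
from h import *
s=read_state(); R=s["ee_rot"]; p=np.array(s["tool_pos"]); print(s["t"],p,s["grip_width"],np.degrees(np.arctan2(R[1][1],R[0][1])))
c=cap("wrist"); np.savez("w4.npz",**c); save(c,"w4.png")
W=pts(c).reshape(-1,3); near=np.hypot(W[:,0]-.456,W[:,1]-.316)<.03
b=W[(W[:,2]>.166)&(W[:,2]<.178)&near]
q=W[(W[:,2]>.072)&(W[:,2]<.124)&(np.hypot(W[:,0]-.456,W[:,1]-.31)<.05)]
f=cv2.fitLine(q[:,:2].astype(np.float32),cv2.DIST_HUBER,0,.001,.001).ravel(); r=cv2.minAreaRect(b[:,:2].astype(np.float32)*1000)
print(len(b),b[:,2].mean(),r,"bail",len(q),np.degrees(np.arctan2(f[1],f[0])),"shift",r[0][0]-p[0]*1000,r[0][1]-p[1]*1000)
E
```

```text
6.2667 [0.45536909 0.31598685 0.3035215 ] 0.060583680085258905 -64.87745390647922
1948 0.17179852598232123 ((457.4233703613281, 315.9287109375), (24.656625747680664, 25.619779586791992), 25.738489151000977) bail 683 -63.79808 shift 2.054281639461749 -0.05814220066480402
```

View pics/w4.png

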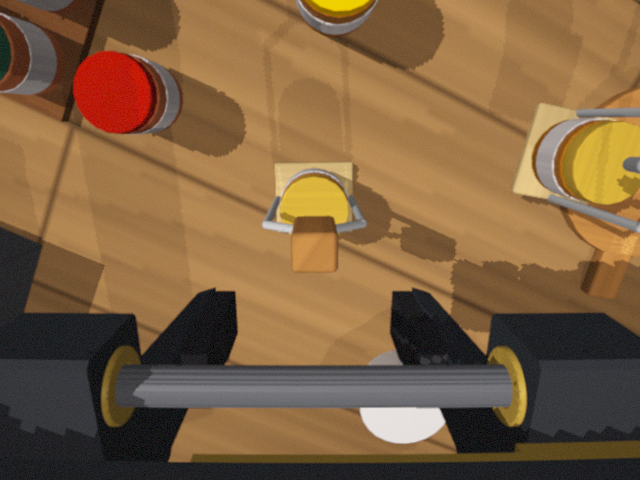

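>>> play_rows --series '[[[2,0,-40],[0,0,1]],[[2,0,-75],[0,0,1]],[[2,0,-105],[0,0,1]],[[2,0,-105],[0,0,1]],[[2,0,-105],[0,0,1]]]'

```text
t: 6.73
tool_pos: [0.4583, 0.315, 0.2011]
ee_rot: [[0.899, 0.438, -0.001], [0.438, -0.899, -0.001], [-0.001, 0.0, -1.0]]
contact_force: [1.3, 1.0, 1.5]
grip_width: 0.0605
```

>>> play_rows --series '[[[0,0,0],[0,0,0]],[[0,0,0],[0,0,0]],[[0,0,0],[0,0,0]],[[0,0,0],[0,0,0]],[[0,0,0],[0,0,0]]]' --claw 255 --force 25

```text
t: 7.15
tool_pos: [0.458, 0.3162, 0.2015]
ee_rot: [[0.898, 0.439, 0.001], [0.439, -0.898, 0.0], [0.001, 0.0, -1.0]]
contact_force: [-0.7, 0.1, -0.2]
grip_width: 0.0291
```

>>> play_rows --series '[[[0,0,0],[0,0,0]],[[0,0,15],[0,0,0]],[[0,0,40],[0,0,0]],[[0,0,70],[0,0,0]],[[0,0,90],[0,0,0]]]'

```text
t: 7.57
tool_pos: [0.4579, 0.3162, 0.2929]
ee_rot: [[0.898, 0.439, 0.001], [0.439, -0.898, 0.001], [0.001, 0.0, -1.0]]
contact_force: [-0.0, -0.6, -2.1]
grip_width: 0.0259
```

```bash
python3 - <<'E'
from h import *
s=read_state(); print(s["t"],s["tool_pos"],s["grip_width"],s["contact_force"])
c=cap("side"); np.savez("side5.npz",**c); save(c,"side5.png",(180,90,430,270),3)
E
```

```text
7.5667 [0.45786893 0.31617934 0.29290884] 0.025856071519861606 [-0.02855446 -0.60791922 -2.13116065]
```

View pics/side5.png

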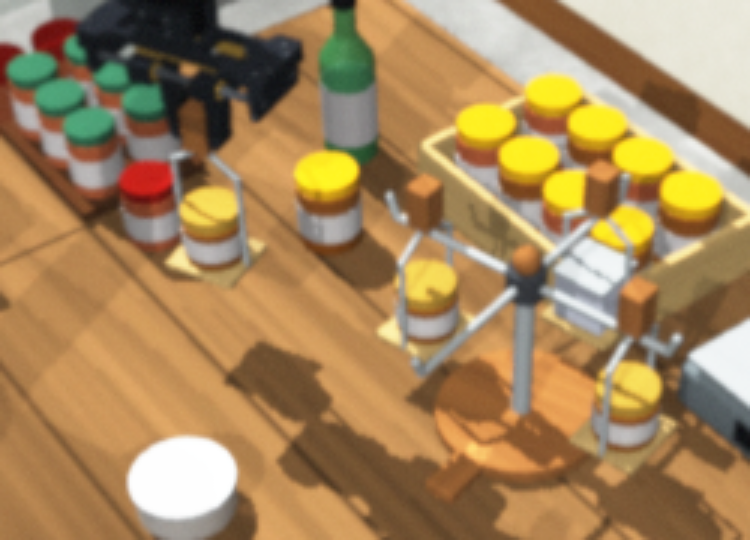

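```bash
python3 - <<'E'
from h import *
W=np.concatenate([pts(dict(np.load(n+".npz"))).reshape(-1,3) for n in ["scene3","side3"]])
k=(W[:,0]>.3)&(W[:,0]<.48)&(W[:,1]<.25)&(W[:,1]>-.1)&(W[:,2]>.04)&(W[:,2]<.2)
r=np.hypot(W[:,0]-.611,W[:,1]-.0455); k&=r>.16
P=W[k]; print(len(P)); 
for lo in np.arange(-.1,.25,.03):
    q=P[(P[:,1]>=lo)&(P[:,1]<lo+.03)]; print(lo.round(2),len(q),q.min(0).round(3) if len(q) else '',q.max(0).round(3) if len(q) else '')
E
```

```text
68
-0.1 0  
-0.07 0  
-0.04 0  
-0.01 0  
0.02 0  
0.05 0  
0.08 8 [0.3   0.093 0.04 ] [0.329 0.105 0.044]
0.11 20 [0.302 0.114 0.04 ] [0.354 0.14  0.043]
0.14 33 [0.3   0.142 0.04 ] [0.356 0.169 0.043]
0.17 7 [0.312 0.171 0.04 ] [0.333 0.185 0.043]
0.2 0  
0.23 0
```

>>> play_rows --series '[[[-5,-33,0],[0,0,-2]],[[-10,-66,0],[0,0,-5]],[[-14,-99,0],[0,0,-8]],[[-19,-132,0],[0,0,-11]],[[-23,-165,0],[0,0,-11]]]'

```text
t: 8.03
tool_pos: [0.4339, 0.1498, 0.2898]
ee_rot: [[0.966, 0.257, -0.001], [0.257, -0.966, -0.0], [-0.001, -0.0, -1.0]]
contact_force: [1.3, -0.5, -2.5]
grip_width: 0.0259
```

>>> play_rows --series '[[[-5,-33,0],[0,0,0]],[[-10,-66,0],[0,0,0]],[[-14,-99,0],[0,0,0]],[[-19,-132,0],[0,0,0]],[[-22,-158,0],[0,0,0]]]'

```text
t: 8.45
tool_pos: [0.4119, -0.0087, 0.29]
ee_rot: [[0.966, 0.259, -0.001], [0.259, -0.966, -0.0], [-0.001, -0.0, -1.0]]
contact_force: [0.3, 1.1, -2.2]
grip_width: 0.0257
```

>>> play_rows --series '[[[0,0,0],[0,0,0]],[[0,0,0],[0,0,0]],[[0,0,0],[0,0,0]],[[0,0,0],[0,0,0]]]'

```text
t: 8.78
tool_pos: [0.4128, -0.0061, 0.2904]
ee_rot: [[0.965, 0.261, -0.001], [0.261, -0.965, 0.0], [-0.0, -0.001, -1.0]]
contact_force: [0.8, -0.6, -2.8]
grip_width: 0.0256
```

```bash
python3 - <<'E'
from h import *
s=read_state(); R=s["ee_rot"]; print(s["t"],s["tool_pos"],np.degrees(np.arctan2(R[1][1],R[0][1])),s["contact_force"])
c=cap("wrist"); np.savez("w6.npz",**c); save(c,"w6.png"); W=pts(c)
k=(W[...,2]>.160)&(W[...,2]<.182)&(W[...,0]>.475)&(W[...,0]<.58)&(abs(W[...,1]-.0314-(W[...,0]-.5548)*.267)<.02)
P=W[k]; f=cv2.fitLine(P[:,:2].astype(np.float32),cv2.DIST_HUBER,0,.001,.001).ravel(); print("rod",len(P),np.degrees(np.arctan2(f[1],f[0])),f)
p=np.array(s["tool_pos"])[:2]; print("lateral off of TCP from rod line",(p-f[2:])@[-f[1],f[0]])
for n in ["scene","side"]:
    c=cap(n); np.savez(n+"6.npz",**c); V=pts(c).reshape(-1,3); m=np.hypot(V[:,0]-p[0],V[:,1]-p[1])<.05; q=V[m&(V[:,2]>.155)&(V[:,2]<.21)]; f=cv2.fitLine(q[:,:2].astype(np.float32),cv2.DIST_HUBER,0,.001,.001).ravel(); print(n,"bail ang",np.degrees(np.arctan2(f[1],f[0])),len(q))
E
```

```text
8.7833 [ 0.41278386 -0.00605153  0.29039332] -74.88950864205299 [ 0.76555962 -0.59754025 -2.76480086]
rod 2392 14.991455 [0.96596444 0.258675   0.50479776 0.01792887]
lateral off of TCP from rod line 0.0006374819908113212
scene bail ang -74.92698 142
side bail ang -74.85514 131
```

View pics/w6.png

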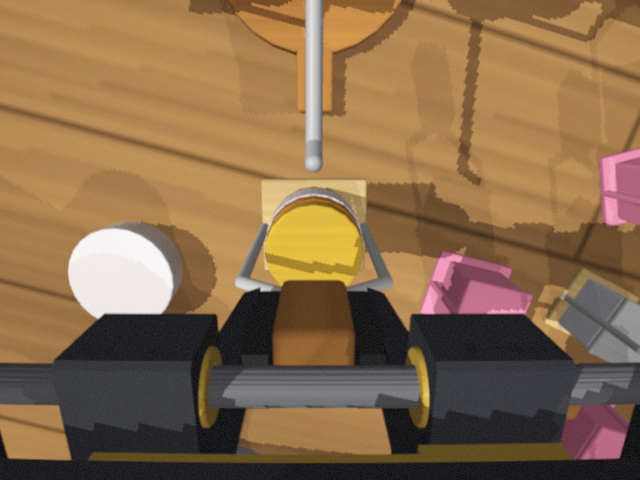

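>>> play_rows --series '[[[20,5,0],[0,0,0]],[[40,11,0],[0,0,0]],[[60,16,0],[0,0,0]],[[80,21,0],[0,0,0]],[[92,25,0],[0,0,0]]]'

```text
t: 9.35
tool_pos: [0.5063, 0.019, 0.2904]
ee_rot: [[0.965, 0.261, 0.0], [0.261, -0.965, 0.0], [0.0, -0.0, -1.0]]
contact_force: [0.1, -0.5, -2.3]
grip_width: 0.0259
```

>>> play_rows --series '[[[0,0,0],[0,0,0]],[[0,0,-12],[0,0,0]],[[0,0,-24],[0,0,0]],[[0,0,-34],[0,0,0]],[[0,0,-38],[0,0,0]]]'

```text
t: 9.77
tool_pos: [0.504, 0.0183, 0.2514]
ee_rot: [[0.966, 0.26, -0.002], [0.26, -0.966, 0.0], [-0.002, -0.001, -1.0]]
contact_force: [-1.6, -0.4, 6.9]
grip_width: 0.0257
```

>>> play_rows --series '[[[0,0,0],[0,0,0]],[[0,0,-2],[0,0,0]],[[0,0,-3],[0,0,0]],[[0,0,-3],[0,0,0]]]'

```text
t: 10.1
tool_pos: [0.5051, 0.0181, 0.2511]
ee_rot: [[0.966, 0.26, 0.002], [0.26, -0.966, -0.0], [0.002, 0.001, -1.0]]
contact_force: [-2.8, 1.1, 6.2]
grip_width: 0.0258
```

```bash
python3 - <<'E'
from h import *
s=read_state(); R=s["ee_rot"]; print(s["t"],s["tool_pos"],s["contact_force"],s["grip_width"])
for n in ["side"]:
    c=cap(n); save(c,n+"7.png",(230,110,430,270),4)
E
```

```text
10.1 [0.50507813 0.01807496 0.25114569] [-2.79158518  1.08045668  6.18318539] 0.025798248841058406
```

View pics/side7.png

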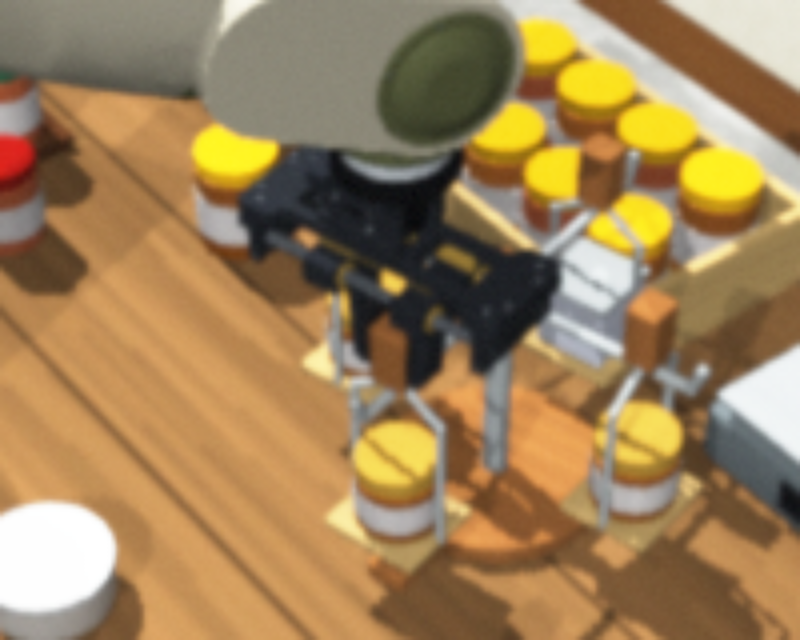

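>>> play_rows --series '[[[0,0,1],[0,0,0]],[[0,0,1],[0,0,0]],[[0,0,1],[0,0,0]],[[0,0,1],[0,0,0]],[[0,0,1],[0,0,0]]]' --claw 120

```text
t: 10.57
tool_pos: [0.5049, 0.0181, 0.2507]
ee_rot: [[0.966, 0.259, 0.0], [0.259, -0.966, 0.0], [0.0, 0.0, -1.0]]
contact_force: [0.7, 0.7, 0.0]
grip_width: 0.0468
```

>>> play_rows --series '[[[0,0,0],[0,0,0]],[[0,0,10],[0,0,0]],[[0,0,30],[0,0,0]],[[0,0,60],[0,0,0]],[[0,0,100],[0,0,0]]]'

```text
t: 10.98
tool_pos: [0.5042, 0.0182, 0.3509]
ee_rot: [[0.966, 0.259, -0.004], [0.259, -0.966, 0.001], [-0.003, -0.002, -1.0]]
contact_force: [0.0, -0.5, 0.2]
grip_width: 0.0467
```

>>> play_rows --series '[[[-35,0,0],[0,0,0]],[[-70,0,0],[0,0,0]],[[-105,0,0],[0,0,0]],[[-140,0,0],[0,0,0]],[[-160,0,0],[0,0,0]]]'

```text
t: 11.4
tool_pos: [0.3422, 0.0185, 0.3513]
ee_rot: [[0.966, 0.26, 0.001], [0.26, -0.966, -0.0], [0.001, 0.0, -1.0]]
contact_force: [-0.2, 0.1, 0.9]
grip_width: 0.0465
```

>>> play_rows --series '[[[0,0,0],[0,0,0]],[[0,0,0],[0,0,0]],[[0,0,0],[0,0,0]],[[0,0,0],[0,0,0]],[[0,0,0],[0,0,0]]]'

```text
t: 11.82
tool_pos: [0.3454, 0.018, 0.3506]
ee_rot: [[0.966, 0.26, -0.001], [0.26, -0.966, 0.0], [-0.001, -0.0, -1.0]]
contact_force: [0.1, 0.4, -0.6]
grip_width: 0.0466
```

```bash
python3 - <<'E'
from h import *
import time
s=read_state(); print(s["t"],s["tool_pos"],s["contact_force"],s["grip_width"])
for i in range(3):
    c=cap("side"); V=pts(c); W=V.reshape(-1,3)
    b=W[(np.hypot(W[:,0]-.505,W[:,1]-.018)<.035)&(W[:,2]>.205)&(W[:,2]<.24)]; print("block top",b.mean(0),len(b),b[:,2].max())
    w=W[(np.hypot(W[:,0]-.505,W[:,1]-.018)<.06)&(W[:,2]>.045)&(W[:,2]<.062)]; print("base",w.mean(0),len(w))
    k=(W[:,2]>.160)&(W[:,2]<.18)&(W[:,0]>.54)&(W[:,0]<.585)&(abs(W[:,1]-.0314-(W[:,0]-.5548)*.267)<.02); P=W[k]
    f=cv2.fitLine(P[:,:2].astype(np.float32),cv2.DIST_HUBER,0,.001,.001).ravel(); print("rod",len(P),np.degrees(np.arctan2(f[1],f[0])))
    if i==0: save(c,"side8.png",(230,110,430,270),4)
E
```

```text
11.8167 [0.34542642 0.01800034 0.35060267] [ 0.12231492  0.42952841 -0.55767401] 0.04656472773684307
block top [0.50049452 0.01242454 0.21691574] 128 0.22398732161352716
base [0.49094672 0.00278113 0.05612534] 232
rod 46 15.211691
block top [0.50031962 0.0120621  0.21707839] 127 0.22504341905968986
base [0.49066689 0.0029238  0.05632335] 235
rod 44 14.909084
block top [0.50008546 0.01190861 0.21710092] 130 0.2258524690335601
base [0.49060885 0.00334626 0.05580397] 232
rod 48 13.97174
```

View pics/side8.png

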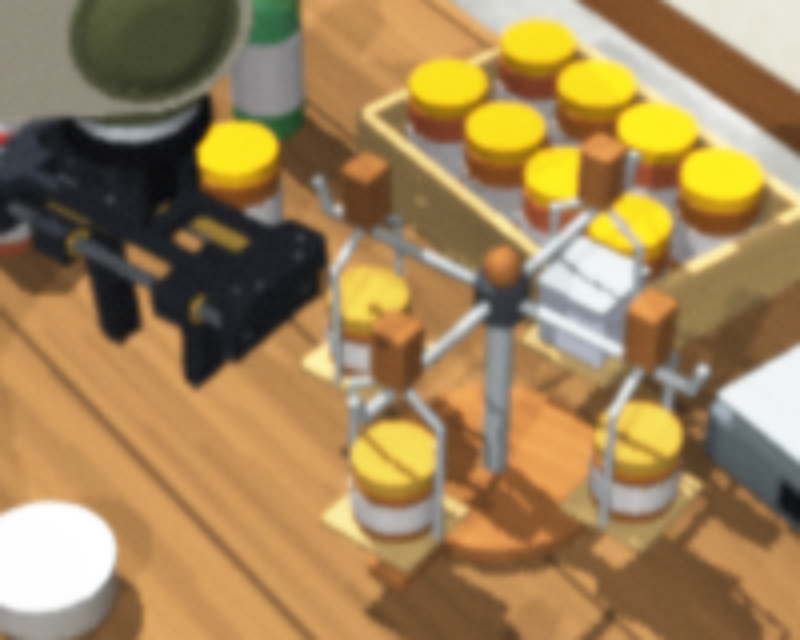

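The carrier hangs upright on the front hook, the readings are steady and the gripper is clear, so I'm handing the job in.

```bash
python3 -c "
from workcell import env; print(env.close_job())"
```

```text
the job is handed in; nothing more can be done
None
```

I turned the stand about 87° clockwise, so the empty hook points to the front. I then hung the loose round-jar carrier on it by its bail and let go. The job was handed in at about t = 12 s; no verdict is reported.

- **Hook direction:** right after the turn, the wrist camera put the rod at 14.96° and the tongue at 14.99°. After hanging, three noisier side-camera readings gave 14.0–15.2°, well within the 15° allowed.
- **Hanging:** in the last side picture the carrier hangs upright on the rod, about 110 mm from the axis. Its underside was about 50 mm up when seated, just before release, where 49 mm was expected. It moved less than 1 mm over three frames.
- **Robot:** the gripper is open, about 160 mm back from the carrier, with no contact force beyond noise.
- **Tin carrier:** I never went near it or its pink look-alikes, but I did not measure its position again at the end.
- **Failed check:** one fit of the stand's foot from the wrist camera was off (5 mm residual), so I dropped it and used the hook tip, hub ball and tongue instead.

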